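# Stand the setting gauge on the levelling plate and scan its label

## Task

Take the spindle-shaped setting gauge from its slanted rest and stand it upright inside the yellow ring on the black levelling plate, without dropping it; let go and check for a second that it stands by itself without wobbling. Then pick up the stick scanner, point its red window at the gauge's barcode band from about 80 mm away without touching the gauge, and hold it steady there for about two seconds. Finally lay the scanner back flat on the middle of its rubber mat, lengthwise, leaving the gauge standing and the jars and tube rack where they are.

Things in the scene. Friction and masses are not known exactly. Their poses are not given: they have to be found in the camera images.
- gauge: Loose turned spindle 172 mm tall, about 0.3 kg, centre of mass about 80 mm up. Origin: centre of the foot's underside; z runs to the tip. Foot dia 30, 0 to 12 mm; stem dia 18 to 55 mm; white barcode drum dia 36, 55 to 95 mm, coded all round; blue neck dia 22, 95 to 160 mm, where to grip; steel cone to the tip. Round, so its yaw is free. Starts in the rest leaning 45 deg, tip up, neck free.
- gauge_label (a point): Centre of the barcode drum: on the gauge's axis, 75 mm above the underside of its foot. The drum's surface is 18 mm from this point.
- rest: Fixed slanted rest: grey base 150 x 84 x 8 mm, a foot stop and a white V trough under the gauge's drum. Origin: centre of the base's underside. In its frame the gauge's foot is at (58, 0, 32) mm and its axis runs along (-0.707, 0, 0.707). The trough ends 96 mm along the gauge from its foot and is at most 50 mm wide.
- plate: Fixed black stone levelling plate 130 x 130 x 25 mm, level. Origin: centre of its underside.
- plate_ring (a point): Centre of the yellow painted ring on the plate's top face, 25 mm above the work surface. The painted ring is flat, 64 mm diameter at mid-line; the gauge's foot belongs wholly inside it.
- scanner: Loose stick scanner 170 mm long, about 0.16 kg, lying flat. Origin: centre of its underside; x runs along it to the red window, z up. Grey grip 36 mm wide, 33 mm tall, x = -85 to 45 mm, yellow button on top at x = 28; black head 44 mm wide, 34 mm tall, x = 45 to 85. Centre of mass near x = 3. The beam leaves the window along +x; nothing has to be pressed.
- scanner_window (a point): Centre of the scanner's red window, at (85, 0, 17) mm in the scanner's frame. Its x axis is the beam. A good reading has the barcode drum's centre on the beam, 98 mm from this point (80 mm from the drum's surface).
- mat: Fixed black rubber mat 250 x 130 x 4 mm, home of the scanner. Origin: centre of its underside; long side along its x.
- bottle_a: Bystander: white closed jar with a blue cap, 52 mm diameter, 68 mm tall. Origin: centre of its underside. Leave alone.
- bottle_b: Bystander: amber closed jar with an orange cap, 48 mm diameter, 64 mm tall. Origin: centre of its underside. Leave alone.
- tuberack: Bystander: white rack holding capped glass tubes, 70 x 130 mm, 60 mm tall with the caps. Origin: centre of its underside. Leave alone.
There are look-alikes about, which are no part of the job. Leave any brown, orange or pink look-alike of the scanner alone.

How it is judged (in metres and radians):
On the way, in this order (a step that is already met when the one before it is completed fails the run):
1. The gauge stands upright by itself inside the yellow ring, released and without wobble for 1 s (horizontal distance between gauge and plate_ring below 0.018 m and height (world z) of gauge between 0.022 and 0.028 m and angle between gauge's own z axis and vertical below 0.035 rad and height (world z) of gauge_label above 0.09 m and angular speed of gauge below 0.15 rad/s and linear speed of gauge below 0.02 m/s and contact force between each of the arm, the fingers and gauge below 0.05 N), for 1 s.
2. The held scanner's beam meets the barcode band from 40 to 120 mm off its surface, steady for 1 s (x of gauge_label in the frame of scanner_window between 0.058 and 0.138 m and y of gauge_label in the frame of scanner_window between -0.018 and 0.018 m and z of gauge_label in the frame of scanner_window between -0.018 and 0.018 m and linear speed of scanner below 0.03 m/s and angular speed of scanner below 0.15 rad/s and contact force between the fingers and scanner above 0.5 N and angle between gauge's own z axis and vertical below 0.035 rad and horizontal distance between gauge and plate_ring below 0.018 m), for 1 s.
At the end, for the whole second after the job is handed in: Gauge stands on the plate within 2 degrees of upright, axis within 18 mm of the ring centre; scanner lies flat on its mat, middle within 35 mm along and 30 mm across of the mat centre, length within 11 degrees of the mat's; all released and at rest (horizontal distance between gauge and plate_ring below 0.018 m and height (world z) of gauge between 0.022 and 0.028 m and angle between gauge's own z axis and vertical below 0.035 rad and height (world z) of gauge_label above 0.09 m and linear speed of each of gauge, scanner below 0.02 m/s and x of scanner in the frame of mat between -0.035 and 0.035 m and y of scanner in the frame of mat between -0.03 and 0.03 m and angle between the x axis of scanner and the x axis of mat, either way round below 0.2 rad and angle between scanner's own z axis and vertical below 0.06 rad and height (world z) of scanner below 0.008 m); the robot touches nothing.
It fails at once if the gauge falls or is dropped (moves faster than 0.4 m/s while not held) (linear speed of gauge above 0.4 m/s and contact force between the fingers and gauge below 0.05 N).
It fails at once if the scanner touches the gauge (contact force between scanner and gauge above 0.3 N).
It fails at once if the scanner is dropped (moves faster than 0.5 m/s while not held) (linear speed of scanner above 0.5 m/s and contact force between the fingers and scanner below 0.05 N).
It fails at once if a jar or the tube rack is moved by more than 25 mm (distance of any of bottle_a, bottle_b, tuberack from where it was at the start of the episode above 0.025 m).
It also fails if it takes over 67 s, if anything falls off the work surface, if the arm or the gripper's body presses on something with over 40 N, if the wrist force passes 120 N, or if a joint passes its speed limit or range.

## Robot

A 6-joint arm with a two-finger parallel gripper is mounted at the origin on the work surface. World frame = base frame: x ahead of the robot, y to its left, z up, the work surface at z = 0. Lengths are in m, angles in degrees, forces in N, time in s.
With the tool pointing down it reaches from about 0.375 to 0.9 m from the base axis. Payload 3.1 kg.
Tool frame: the origin (TCP) lies at the very end of the fingers, on their centre line; the grasp point (between the pads) lies bot.grip_point_offset behind it (bot.grip_point_offset is the distance from the TCP to the grasp point, in m); z points along the fingers, y is the line along which they close (so a half turn about z gives the same grasp; the last joint's range is limited). The gripper opens to 87 mm and grips with 3 to 60 N. Pads are 19 mm wide; open, the fingers measure 117 mm over their backs; the gripper's body (75 mm by 190 mm) begins 51 mm behind the grasp point.
Start: joints at [63.226, 30.224, 82.088, -0, 67.689, -10.227], TCP at [0.178, 0.599, 0.223] pointing down, gripper open.
Joint ranges: [-176.69, 176.69], [-43.24, 126.21], [12.49, 139.97], [-82, 262], [0, 151.66], [-163.58, 163.58]. Speed limits (degrees/s): [159.86, 159.86, 180, 180, 180, 180].

## Interface

Orientations are given as a 3x3 rotation matrix whose columns are the frame's x, y, z axes.
In Python, from rig import bot, viewer, ticket gives the robot as it stands.
- The arm moves only by the tool servo_tool, never from a script. Its argument "targets" is a list of rows, each an object with "offset": the shift along the tool's x, y, z in m, a list of three; "dr": the turn, a rotation vector about the tool's x, y, z in degrees, a list of three. In form: [{"offset": [x, y, z], "dr": [ax, ay, az]}, ...]. A call has 1 to 20 rows; each row is the pose to reach, as a shift and turn from the pose commanded when the call began, along the tool's axes at that moment; what a row does not reach only later rows make up. A row lasts 1/12 s, in which the tool goes at most 41.7 mm and 7.16 degrees, less where a joint would pass 70% of its speed; a pose out of reach is approached as far as the arm can. A call with a gripper value outside its range is refused whole. "gripper" is the gripper command: -1 is fully open, 1 is shut, values between are in proportion, set as the call begins (left out, the last holds). The fingers move at their own pace and stop on an object; the grip force is fixed at half the most. Time passes only in rows, so rows that repeat a pose let the fingers close. It gives the time, the measured TCP pose, the force, the opening and the grip force at its end, in the units of the state.
- bot.read_state(): the state, without advancing time (a new reading comes with each control period).
- viewer.capture(name): name is "side" or "top" or "wrist"; returns a dict with "color" (420x560x3 uint8, red, green, blue), "camera_matrix" (3x3 intrinsics, pixels), "R" (3x3) and "t" (3): a world point X has camera coordinates R X + t. Camera axes: x right, y down, z forward; pixel columns grow to the right and rows downward; lengths in m; the calibration is good to about 2 mm. A picture is of the moment at which its call begins. There is no depth.
- ticket.hand_in(): hands the job in; it is judged then, once.
The state is a dict: "time_s": time; "joint_positions": joint angles; "qvel": joint speeds; "tau": joint torques, N m; "position": TCP position; "tcp_rot": TCP orientation; "force": force on the tool from outside, world axes, zero at the start; "moment": the same for the moment, N m; "opening": opening from 0.0 (shut) to 1.0 (fully open); "grasp_force": force on a finger pad.
Only numpy, scipy, OpenCV 4.12 (cv2) and the standard library are available. Lean on these libraries where they do the work, as an engineer would, in place of code of your own. Each camera call takes 0.05 s, during which the arm holds its last target. There are 200 camera calls.

## Working session

There is one attempt and no reset: what is moved stays moved. The work goes in short steps, Python scripts to look and compute and a tool call to move; the robot and the scene stay as the last step left them, time stands still between calls to the robot, and variables do not carry over. Pictures are saved under pics/ and viewed, at most 10 in all, crops included, and the job is handed in when it is done.

Besides the shell and the picture viewer there is one more tool, called after "Emit:" by a JSON object that holds its "name" and its "arguments". servo_tool: Moves the arm, as the interface text tells. Its arguments: {"type":"object","properties":{"targets":{"type":"array"},"gripper":{"type":"number"}},"required":["targets"]}

```bash
ls; mkdir -p pics; python3 - <<'E'
from rig import bot, viewer, ticket
import cv2, numpy as np, pickle
d={}
for n in ("side","top","wrist"):
    c=viewer.capture(n); d[n]=c
    cv2.imwrite(f"pics/{n}0.png",c["color"][:,:,::-1])
    print(n,np.round(c["camera_matrix"],1).tolist(),"pos",np.round(-c["R"].T@c["t"],3),"R",np.round(c["R"],3).tolist())
pickle.dump(d,open("d0.pkl","wb"))
print(bot.grip_point_offset); print(bot.read_state())
E
```

```text
pics
side [[408.4, 0.0, 277.6], [0.0, 408.4, 213.9], [0.0, 0.0, 1.0]] pos [-0.076 -0.557  0.743] R [[0.756, -0.654, -0.023], [-0.411, -0.446, -0.795], [0.51, 0.61, -0.606]]
top [[406.9, 0.0, 275.3], [0.0, 406.9, 215.0], [0.0, 0.0, 1.0]] pos [0.285 0.113 1.099] R [[-0.105, -0.994, -0.005], [-0.974, 0.104, -0.199], [0.199, -0.016, -0.98]]
wrist [[305.9, 0.0, 282.2], [0.0, 305.9, 206.1], [0.0, 0.0, 1.0]] pos [0.113 0.619 0.384] R [[0.285, 0.959, 0.0], [0.928, -0.276, 0.251], [0.241, -0.071, -0.968]]
0.0187
{'time_s': 0.15, 'joint_positions': array([ 6.32260132e+01,  3.02696405e+01,  8.21391099e+01,  3.60323385e-04,
        6.76893348e+01, -1.02275119e+01]), 'qvel': array([ 0.09917036, -0.12009858, -0.1538992 , -0.10789569,  0.08684368,
       -0.01010928]), 'tau': array([ 1.18733014e-04, -4.40431881e+01, -1.76842564e+01,  6.33257953e-02,
        5.52691275e-02, -9.42471547e-05]), 'position': array([0.17771203, 0.59861929, 0.22176752]), 'tcp_rot': array([[-9.58588242e-01,  2.84794628e-01, -7.76361158e-04],
       [ 2.84795518e-01,  9.58587077e-01, -1.52575387e-03],
       [ 3.09683268e-04, -1.68367390e-03, -9.99998535e-01]]), 'force': array([0.07050187, 0.13516383, 0.50232436]), 'moment': array([ 0.03438475, -0.01660818,  0.06304255]), 'grasp_force': 0.0, 'opening': 1.0024694558368712}
```

View pics/side0.png

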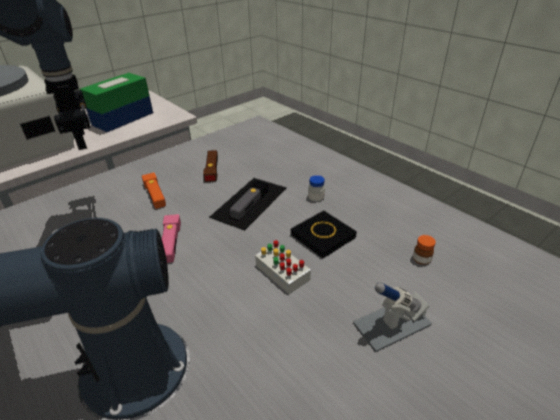

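View pics/top0.png

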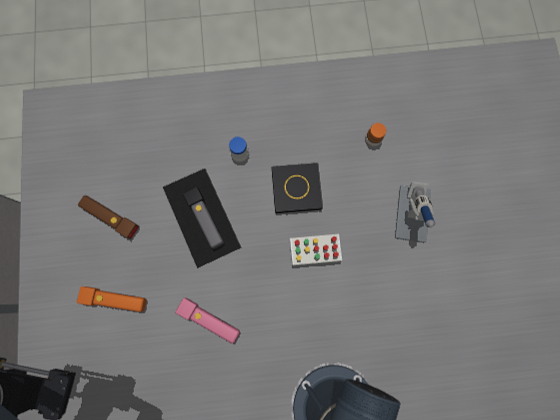

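The side view shows the gauge in its rest (neck at about 388,291), the ring at (323,230) and the scanner at (245,202) on its mat. In the top view the neck is at (428,215), the ring at (297,187), the mat at (202,218) with the scanner head at (194,197), and the rack at (316,250). Brown, orange and pink look-alikes lie at the left.

```bash
cat > h.py <<'E'
import numpy as np, cv2
def ray(c,uv):
    p=cv2.undistortPoints(np.array([[uv]],float),c["camera_matrix"],None)[0,0]
    d=c["R"].T@np.array([p[0],p[1],1.]); return -c["R"].T@c["t"], d/np.linalg.norm(d)
def plane(c,uv,z):
    o,d=ray(c,uv); return o+d*(z-o[2])/d[2]
def tri(*cu):
    A=np.zeros((3,3)); b=np.zeros(3); L=[ray(c,u) for c,u in cu]
    for o,d in L: P=np.eye(3)-np.outer(d,d); A+=P; b+=P@o
    X=np.linalg.solve(A,b); return X, max(np.linalg.norm(np.cross(X-o,d)) for o,d in L)
def proj(c,X):
    q=c["camera_matrix"]@(c["R"]@np.asarray(X,float)+c["t"]); return q[:2]/q[2]
def blob(c,box,hlo,hhi,smin=90,vmin=40,smax=255,vmax=255):
    x0,y0,x1,y1=box; h=cv2.cvtColor(c["color"],cv2.COLOR_RGB2HSV)
    m=cv2.inRange(h,(hlo,smin,vmin),(hhi,smax,vmax)); k=np.zeros_like(m); k[y0:y1,x0:x1]=m[y0:y1,x0:x1]
    return k
def biggest(m):
    cs,_=cv2.findContours(m,cv2.RETR_EXTERNAL,cv2.CHAIN_APPROX_NONE); return max(cs,key=cv2.contourArea)
E
python3 - <<'E'
import pickle; from h import *
d=pickle.load(open("d0.pkl","rb")); S,T=d["side"],d["top"]
np.set_printoptions(precision=4,suppress=True)
def ring(c,box):
    q=biggest(blob(c,box,18,35)); e=cv2.fitEllipse(q); return e
rs=ring(S,(300,215,350,250)); rt=ring(T,(275,165,320,210)); print("ring",rs,rt,tri((S,rs[0]),(T,rt[0])),plane(S,rs[0],.025),plane(T,rt[0],.025))
def neck(c,box):
    q=biggest(blob(c,box,100,130)); r=cv2.minAreaRect(q); p=cv2.boxPoints(r); 
    # end midpoints of long axis
    a=[(p[i]+p[(i+1)%4])/2 for i in range(4)]
    L=[np.linalg.norm(p[i]-p[(i+1)%4]) for i in range(4)]
    i=int(np.argmin(L[:2])); return r,a[i],a[i+2]
ns=neck(S,(360,270,430,320)); nt=neck(T,(410,195,445,240)); print("neck",ns,nt)
for i,j in((1,1),(1,2),(2,1),(2,2)): print(i,j,tri((S,ns[i]),(T,nt[j])))
print("neckmid",tri((S,ns[0][0]),(T,nt[0][0])))
def btn(c,box):
    m=cv2.moments(blob(c,box,18,35),True); return np.array([m["m10"],m["m01"]])/m["m00"]
bs=btn(S,(230,175,270,215)); bt=btn(T,(185,195,212,220)); print("btn",bs,bt,tri((S,bs),(T,bt)))
g=T["color"].max(2)
m=np.zeros_like(g); m[160:275,155:250]=(g[160:275,155:250]<50)*255
q=biggest(cv2.morphologyEx(m,cv2.MORPH_CLOSE,np.ones((5,5)))); q=cv2.convexHull(q); r=cv2.minAreaRect(q); print("mat T",r)
P=[plane(T,p,.004) for p in cv2.boxPoints(r)]; print(np.array(P)); print("c",np.mean(P,0), [np.linalg.norm(P[i]-P[i-1]) for i in range(4)])
m=np.zeros_like(g); g=S["color"].max(2); m[170:235,205:295]=(g[170:235,205:295]<50)*255
q=cv2.convexHull(biggest(cv2.morphologyEx(m,cv2.MORPH_CLOSE,np.ones((5,5))))); ap=cv2.approxPolyDP(q,5,True)[:,0]; print("mat S",ap,np.array([plane(S,p,.004) for p in ap.astype(float)]))
# rest base grey corners in top, scale crops
for n,c,b in(("s",S,(340,260,450,350)),("t",T,(385,165,455,250)),("m",T,(150,155,255,275)),):
    x0,y0,x1,y1=b; cv2.imwrite(f"pics/c_{n}.png",cv2.resize(c["color"][y0:y1,x0:x1,::-1],None,fx=4,fy=4,interpolation=cv2.INTER_CUBIC))
a=[cv2.imread(f"pics/c_{n}.png") for n in "stm"]; a=[cv2.resize(x,None,fx=f,fy=f) for x,f in zip(a,(.6,.7,.5))]
H=max(x.shape[0] for x in a); cv2.imwrite("pics/combo.png",np.hstack([cv2.copyMakeBorder(x,0,H-x.shape[0],0,5,cv2.BORDER_CONSTANT) for x in a]))
E
```

```text
ring ((323.00244140625, 229.29049682617188), (17.324081420898438, 25.98623275756836), 93.68981170654297) ((296.3576965332031, 186.59292602539062), (23.826398849487305, 24.716825485229492), 99.0421371459961) (array([0.5753, 0.0295, 0.0241]), np.float64(3.2055568107427757e-05)) [0.5745 0.0288 0.025 ] [0.5751 0.0295 0.025 ]
neck (((390.8000183105469, 292.9000244140625), (16.54690170288086, 8.9442720413208), 26.56505012512207), array([383.4, 289.2], dtype=float32), array([398.2, 296.6], dtype=float32)) (((426.2000427246094, 213.10003662109375), (14.862703323364258, 8.538147926330566), 71.56504821777344), array([423.85, 206.05], dtype=float32), array([428.55, 220.15], dtype=float32))
1 1 (array([ 0.4586, -0.2639,  0.1139]), np.float64(0.011482491289389727))
1 2 (array([ 0.4288, -0.2691,  0.1347]), np.float64(0.00040855079039429546))
2 1 (array([ 0.4723, -0.2811,  0.0902]), np.float64(4.462492392371892e-06))
2 2 (array([ 0.4406, -0.2858,  0.1139]), np.float64(0.011731080799627003))
neckmid (array([ 0.45  , -0.275 ,  0.1131]), np.float64(0.00021492415069070378))
btn [252.72 189.6 ] [198.3667 207.6333] (array([0.541 , 0.2977, 0.0393]), np.float64(0.0003059378345908398))
mat T ((200.60617065429688, 217.633544921875), (86.89861297607422, 47.421817779541016), 65.55604553222656)
[[0.6171 0.4034 0.004 ]
 [0.6614 0.2796 0.004 ]
 [0.4279 0.1985 0.004 ]
 [0.3875 0.3183 0.004 ]]
c [0.5235 0.3    0.004 ] [np.float64(0.24494024020969088), np.float64(0.13149261926540626), np.float64(0.24717302671846933), np.float64(0.1263630486314338)]
mat S [[285 188]
 [244 229]
 [211 217]
 [253 179]] [[0.6546 0.2762 0.004 ]
 [0.4287 0.1988 0.004 ]
 [0.3901 0.3103 0.004 ]
 [0.6118 0.3904 0.004 ]]
```

View pics/combo.png

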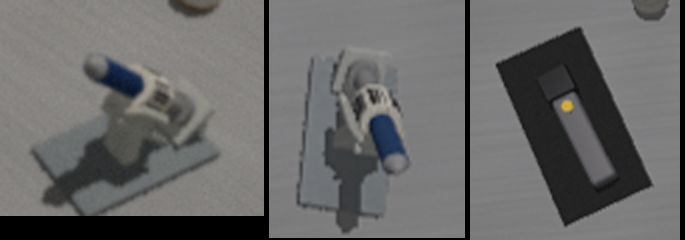

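The combo crops confirm it: the gauge tips toward the robot, and the scanner head points away from it. The ring's triangulated height of 24 mm fits. The neck came out about 9 mm low, so I will check it from close by. I'm moving over the mat and plate now, on the way to the gauge.

Emit:
{"name": "servo_tool", "arguments": {"targets": [{"offset":[-0.406,-0.244,-0.13],"dr":[0,0,90]},{"offset":[-0.406,-0.244,-0.13],"dr":[0,0,90]},{"offset":[-0.406,-0.244,-0.13],"dr":[0,0,90]},{"offset":[-0.406,-0.244,-0.13],"dr":[0,0,90]},{"offset":[-0.406,-0.244,-0.13],"dr":[0,0,90]},{"offset":[-0.406,-0.244,-0.13],"dr":[0,0,90]},{"offset":[-0.406,-0.244,-0.13],"dr":[0,0,90]},{"offset":[-0.406,-0.244,-0.13],"dr":[0,0,90]},{"offset":[-0.406,-0.244,-0.13],"dr":[0,0,90]},{"offset":[-0.406,-0.244,-0.13],"dr":[0,0,90]},{"offset":[-0.406,-0.244,-0.13],"dr":[0,0,90]},{"offset":[-0.406,-0.244,-0.13],"dr":[0,0,90]},{"offset":[-0.406,-0.244,-0.13],"dr":[0,0,90]},{"offset":[-0.406,-0.244,-0.13],"dr":[0,0,90]},{"offset":[-0.406,-0.244,-0.13],"dr":[0,0,90]},{"offset":[-0.406,-0.244,-0.13],"dr":[0,0,90]}], "gripper": -1}}

```text
time_s: 1.48
position: [0.4966, 0.25, 0.3519]
tcp_rot: [[0.282, 0.959, -0.002], [0.959, -0.282, -0.0], [-0.001, -0.002, -1.0]]
force: [0.3, 0.4, -0.3]
opening: 1.002
grasp_force: 0.0
```

```bash
python3 - <<'E'
from rig import bot, viewer, ticket
from h import *
import pickle
c=viewer.capture("wrist"); s=bot.read_state(); pickle.dump((c,s),open("wA.pkl","wb"))
cv2.imwrite("pics/wA.png",c["color"][:,:,::-1])
print(s["joint_positions"],s["position"])
for X in((.575,.0295,.025),(.541,.298,.039),(.523,.3,.004)): print(proj(c,X))
# kinematic guess: two poses tool down: wrist radius & height
E
```

```text
[1.52294636e+01 1.76000068e+01 8.19034301e+01 1.22928779e-02
 8.05863498e+01 3.16095656e+01] [0.49649278 0.25027534 0.3520081 ]
[360.06740658 279.25235743]
[300.97373833 134.54805891]
[288.7103267 136.0633775]
```

View pics/wA.png

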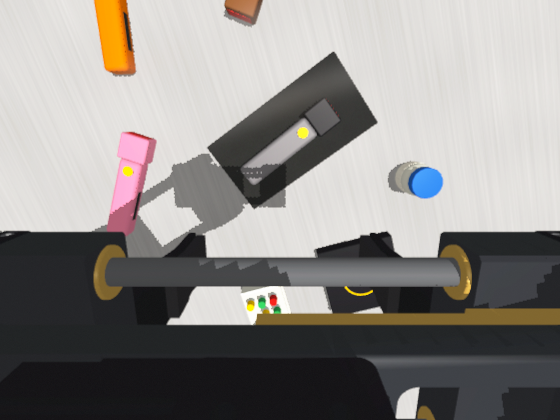

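Emit:
{"name": "servo_tool", "arguments": {"targets": [{"offset":[-0.49,0.06,0.07],"dr":[0,0,86]},{"offset":[-0.49,0.06,0.07],"dr":[0,0,86]},{"offset":[-0.49,0.06,0.07],"dr":[0,0,86]},{"offset":[-0.49,0.06,0.07],"dr":[0,0,86]},{"offset":[-0.49,0.06,0.07],"dr":[0,0,86]},{"offset":[-0.49,0.06,0.07],"dr":[0,0,86]},{"offset":[-0.49,0.06,0.07],"dr":[0,0,86]},{"offset":[-0.49,0.06,0.07],"dr":[0,0,86]},{"offset":[-0.49,0.06,0.07],"dr":[0,0,86]},{"offset":[-0.49,0.06,0.07],"dr":[0,0,86]},{"offset":[-0.49,0.06,0.07],"dr":[0,0,86]},{"offset":[-0.49,0.06,0.07],"dr":[0,0,86]},{"offset":[-0.49,0.06,0.07],"dr":[0,0,86]},{"offset":[-0.49,0.06,0.07],"dr":[0,0,86]},{"offset":[-0.49,0.06,0.07],"dr":[0,0,86]},{"offset":[-0.49,0.06,0.07],"dr":[0,0,86]}]}}

```text
time_s: 2.87
position: [0.4158, -0.2353, 0.2825]
tcp_rot: [[0.977, -0.214, -0.0], [-0.214, -0.977, 0.001], [-0.001, -0.001, -1.0]]
force: [-0.6, 0.3, 0.2]
opening: 0.994
grasp_force: 0.0
```

The wrist view shows the scanner with its button at (303,132), the head at (322,117) and the grip's tail at (250,175). The mat's corners are at (335,53), (377,122), (250,207) and (208,148). My earlier estimate projects to (301,134), so it agrees. Next I measure the gauge from here.

```bash
python3 - <<'E'
from rig import bot, viewer, ticket
from h import *
import pickle
c=viewer.capture("wrist"); s=bot.read_state(); pickle.dump((c,s),open("wB.pkl","wb"))
cv2.imwrite("pics/wB.png",c["color"][:,:,::-1])
print(s["joint_positions"],s["position"])
for X in((.4288,-.2691,.1347),(.4723,-.2811,.0902)): print(proj(c,X))
q=biggest(blob(c,(0,0,560,420),100,130)); print(cv2.minAreaRect(q))
E
```

```text
[-4.29389313e+01  1.44488320e+01  9.80762132e+01  1.86059359e-02
  6.74976800e+01  5.93909872e+01] [ 0.41587655 -0.23523535  0.28268927]
[313.25149373 176.91875091]
[312.65221222 130.89431817]
((310.67047119140625, 157.78482055664062), (51.779518127441406, 21.021324157714844), 88.15238952636719)
```

View pics/wB.png

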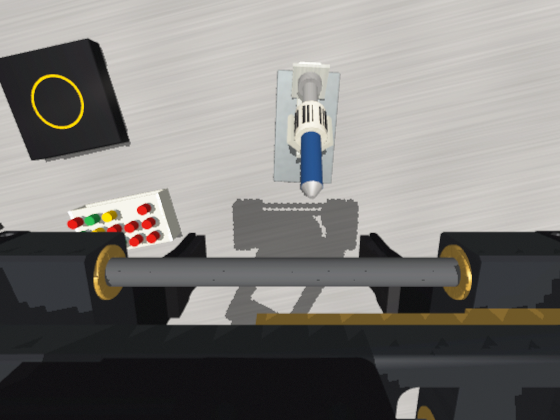

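The gauge's neck runs from (313,133) to (312,183), with the tip at (312,196) and base corners near (278,70), (340,72), (333,184) and (274,181). The ring is at (57,102).

```bash
python3 - <<'E'
from h import *
import pickle; np.set_printoptions(precision=4,suppress=True)
c,s=pickle.load(open("wB.pkl","rb")); d=pickle.load(open("d0.pkl","rb")); S,T=d["side"],d["top"]
B=np.array([plane(c,p,.008) for p in((278,70),(340,72),(333,184),(274,181))],float); print(B,B.mean(0),[np.linalg.norm(B[i]-B[i-1]) for i in range(4)])
rx=(B[0]+B[1]-B[2]-B[3]); rx/=np.linalg.norm(rx); print("rest x az",np.degrees(np.arctan2(rx[1],rx[0])))
foot=B.mean(0)*[1,1,0]+.058*rx*[1,1,0]+[0,0,.032]; a=.7071*(-rx)+[0,0,.7071]; a/=np.linalg.norm(a)
for sdist in (95,127,160,172): 
  X=foot+a*sdist/1000; print(sdist,X,proj(c,X),proj(T,X),proj(S,X))
m=blob(c,(290,120,335,195),100,130); ys,xs=np.nonzero(m); print("rows",ys.min(),ys.max())
for y in range(ys.min(),ys.max()+1,6): print(y,xs[ys==y].mean(),np.ptp(xs[ys==y])+1)
q=biggest(blob(c,(20,60,95,140),18,35)); e=cv2.fitEllipse(q); print("ring",e[0],plane(c,e[0],.025))
rt=(296.36,186.59);rs=(323.0,229.29); print(tri((c,e[0]),(T,rt),(S,rs)),tri((c,e[0]),(S,rs)))
# neck ends triangulated
for w,t,u in(((312.5,183),(428.55,220.15),(383.4,289.2)),((312.5,133),(423.85,206.05),(398.2,296.6))):
  print(tri((c,w),(T,t)),tri((c,w),(S,u)))
E
```

```text
[[ 0.5562 -0.2585  0.008 ]
 [ 0.5363 -0.3381  0.008 ]
 [ 0.3902 -0.303   0.008 ]
 [ 0.4127 -0.2206  0.008 ]] [ 0.4738 -0.28    0.008 ] [np.float64(0.1484917616949143), np.float64(0.08203726999619369), np.float64(0.15023531316611705), np.float64(0.08538166827793814)]
rest x az -14.140276779945468
95 [ 0.4649 -0.2778  0.0992] [311.736  138.3762] [424.3154 208.2477] [395.3357 294.5838]
127 [ 0.443  -0.2723  0.1218] [312.4915 161.222 ] [426.9498 215.1965] [388.0553 290.9816]
160 [ 0.4204 -0.2666  0.1451] [313.3551 187.3375] [429.8183 222.7628] [380.1332 287.0619]
172 [ 0.4121 -0.2645  0.1536] [313.6932 197.5618] [430.9022 225.6216] [377.1412 285.5816]
rows 132 184
132 310.5 8
138 310.0 19
144 310.5 20
150 310.5 20
156 310.5 20
162 310.5 20
168 311.0 21
174 311.0 21
180 310.8421052631579 21
ring (56.86981964111328, 101.08717346191406) [0.5786 0.0315 0.025 ]
(array([0.5766, 0.0302, 0.0243]), np.float64(0.0024550907877880627)) (array([0.58  , 0.0345, 0.0192]), np.float64(0.000780939145226164))
(array([ 0.4259, -0.2656,  0.1457]), np.float64(0.0013734121363206077)) (array([ 0.4247, -0.2691,  0.1389]), np.float64(0.002415726380651855))
(array([ 0.4708, -0.2796,  0.0952]), np.float64(0.0007052790139528927)) (array([ 0.4706, -0.2811,  0.0918]), np.float64(0.0008414233377791408))
```

```bash
cat >> h.py <<'E'
from scipy.spatial.transform import Rotation as Ro
def goto(P,R,p0=None,R0=None):
    """offset and rotvec (deg) from present pose"""
    from rig import bot
    if p0 is None: s=bot.read_state(); p0,R0=s["position"],s["tcp_rot"]
    o=R0.T@(np.asarray(P)-p0); r=Ro.from_matrix(R0.T@R).as_rotvec(degrees=True)
    print("offset",np.round(o,4).tolist(),"dr",np.round(r,2).tolist())
def frame(z,yaz):
    """tool frame: z given, y horizontal-ish at azimuth yaz deg"""
    z=np.array(z,float)/np.linalg.norm(z); y=np.array([np.cos(np.radians(yaz)),np.sin(np.radians(yaz)),0]); y-=z*(y@z); y/=np.linalg.norm(y)
    return np.c_[np.cross(y,z),y,z]
def down(yaz): return frame((0,0,-1),yaz)
N=np.array([.4435,-.2705,.1215]); A=np.array([-.686,.173,.7071]); A/=np.linalg.norm(A)
def axis(s): return N+A*(s-.127)
E
python3 - <<'E'
from h import *
R=frame(-A,-104.1); print(np.round(R,3))
for s in (.23,.2): print(s,axis(s)); goto(axis(s),R)
E
```

```text
[[ 0.686 -0.244  0.686]
 [-0.172 -0.97  -0.173]
 [ 0.707  0.    -0.707]]
0.23 [ 0.3728602  -0.25268559  0.19431254]
offset [-0.0383, 0.0263, 0.0884] dr [-0.75, 45.02, 1.68]
0.2 [ 0.3934349  -0.25787425  0.173105  ]
offset [-0.0171, 0.027, 0.1096] dr [-0.75, 45.02, 1.68]
```

Emit:
{"name": "servo_tool", "arguments": {"targets": [{"offset":[-0.02,0.013,0.03],"dr":[0,15,0.5]},{"offset":[-0.038,0.026,0.06],"dr":[-0.7,30,1.7]},{"offset":[-0.038,0.026,0.088],"dr":[-0.7,45,1.7]},{"offset":[-0.038,0.026,0.088],"dr":[-0.7,45,1.7]},{"offset":[-0.038,0.026,0.088],"dr":[-0.7,45,1.7]},{"offset":[-0.038,0.026,0.088],"dr":[-0.7,45,1.7]},{"offset":[-0.038,0.026,0.088],"dr":[-0.7,45,1.7]},{"offset":[-0.038,0.026,0.088],"dr":[-0.7,45,1.7]},{"offset":[-0.038,0.026,0.088],"dr":[-0.7,45,1.7]},{"offset":[-0.038,0.026,0.088],"dr":[-0.7,45,1.7]},{"offset":[-0.038,0.026,0.088],"dr":[-0.7,45,1.7]},{"offset":[-0.038,0.026,0.088],"dr":[-0.7,45,1.7]}]}}

```text
time_s: 3.92
position: [0.3746, -0.2518, 0.1949]
tcp_rot: [[0.691, -0.238, 0.683], [-0.173, -0.971, -0.164], [0.702, -0.004, -0.712]]
force: [0.7, 0.5, -0.7]
opening: 0.999
grasp_force: 0.0
```

```bash
python3 - <<'E'
from rig import bot, viewer, ticket
from h import *
import pickle; np.set_printoptions(precision=4,suppress=True)
c=viewer.capture("wrist"); s=bot.read_state(); pickle.dump((c,s),open("wC.pkl","wb"))
print(s["joint_positions"]); R=s["tcp_rot"]
m=blob(c,(180,60,420,235),100,130); ys,xs=np.nonzero(m); print("rows",ys.min(),ys.max(),"cols",xs.min(),xs.max())
for y in range(ys.min(),ys.max()+1,8): print(y,xs[ys==y].mean(),np.ptp(xs[ys==y])+1)
for q in (.095,.127,.16,.172): print(q,proj(c,axis(q)), proj(c,axis(q)+.011*R[:,1]),proj(c,s["position"]+R[:,2]*(.23-q)))
cv2.imwrite("pics/wC.png",c["color"][:,:,::-1])
goto(axis(.118),frame(-A,-104.1))
E
```

```text
[-75.7768  22.0055 139.6392  97.8488  38.7374 -63.1196]
rows 189 210 cols 274 298
189 286.5 6
197 286.0 21
205 286.0 23
0.095 [285.7372 199.1159] [296.8244 199.1231] [283.0724 200.436 ]
0.127 [285.812  207.5559] [298.1572 207.5645] [283.1014 208.6758]
0.16 [285.9094 218.5311] [299.8904 218.5418] [283.1391 219.3888]
0.172 [285.9515 223.2797] [300.6403 223.2913] [283.1555 224.0232]
offset [0.0013, 0.0025, 0.1114] dr [-0.41, 0.53, -0.07]
```

View pics/wC.png

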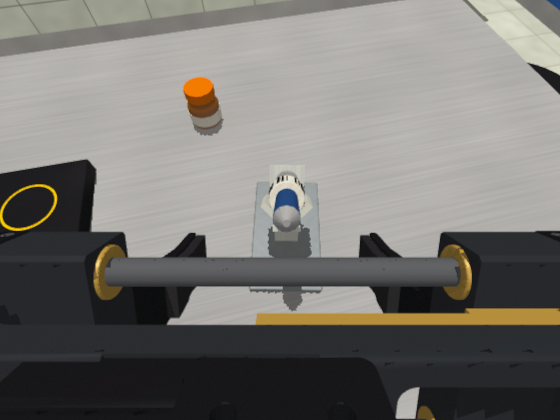

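The picture shows the gauge end-on between the fingers. The neck centre at column 286 matches my predicted axis at 285.8. I'll advance along the axis.

Emit:
{"name": "servo_tool", "arguments": {"targets": [{"offset":[0.001,0.002,0.01],"dr":[-0.4,0.5,0]},{"offset":[0.001,0.002,0.025],"dr":[-0.4,0.5,0]},{"offset":[0.001,0.0025,0.04],"dr":[-0.4,0.5,0]},{"offset":[0.001,0.0025,0.055],"dr":[-0.4,0.5,0]},{"offset":[0.001,0.0025,0.07],"dr":[-0.4,0.5,0]},{"offset":[0.001,0.0025,0.085],"dr":[-0.4,0.5,0]},{"offset":[0.001,0.0025,0.098],"dr":[-0.4,0.5,0]},{"offset":[0.001,0.0025,0.107],"dr":[-0.4,0.5,0]},{"offset":[0.001,0.0025,0.111],"dr":[-0.4,0.5,0]},{"offset":[0.001,0.0025,0.111],"dr":[-0.4,0.5,0]},{"offset":[0.001,0.0025,0.111],"dr":[-0.4,0.5,0]},{"offset":[0.001,0.0025,0.111],"dr":[-0.4,0.5,0]}]}}

```text
time_s: 4.97
position: [0.4497, -0.2725, 0.1162]
tcp_rot: [[0.686, -0.245, 0.685], [-0.175, -0.97, -0.171], [0.706, -0.003, -0.708]]
force: [-0.6, -0.5, 0.7]
opening: 1.004
grasp_force: 0.0
```

```bash
python3 - <<'E'
from rig import bot, viewer, ticket
from h import *
import pickle; np.set_printoptions(precision=4,suppress=True)
c=viewer.capture("wrist"); t=viewer.capture("side"); s=bot.read_state(); pickle.dump((c,t,s),open("wD.pkl","wb"))
print(s["joint_positions"],s["force"]); R=s["tcp_rot"]
m=blob(c,(180,60,420,235),100,130); ys,xs=np.nonzero(m); print("rows",ys.min(),ys.max(),"cols",xs.min(),xs.max(),xs.mean())
for q in (.118,.16): print(q,proj(c,s["position"]+R[:,2]*(.118-q)))
goto(axis(.118),frame(-A,-104.1))
a=c["color"][60:240,180:420,::-1]; b=t["color"][240:360,330:480,::-1]
a=cv2.resize(a,(480,360)); b=cv2.resize(b,None,fx=2,fy=2); b=cv2.copyMakeBorder(b,0,120,0,0,cv2.BORDER_CONSTANT)
cv2.imwrite("pics/wD.png",np.hstack([a,b]))
E
```

```text
[-62.4655  38.1871 133.5936 124.4819  39.8643 -80.1702] [0.3003 0.0641 1.0036]
rows 223 234 cols 269 300 284.3695652173913
0.118 [284.668  252.5518]
0.16 [285.1913 291.0332]
offset [-0.0008, -0.0009, 0.0007] dr [-0.07, 0.07, -0.19]
```

View pics/wD.png

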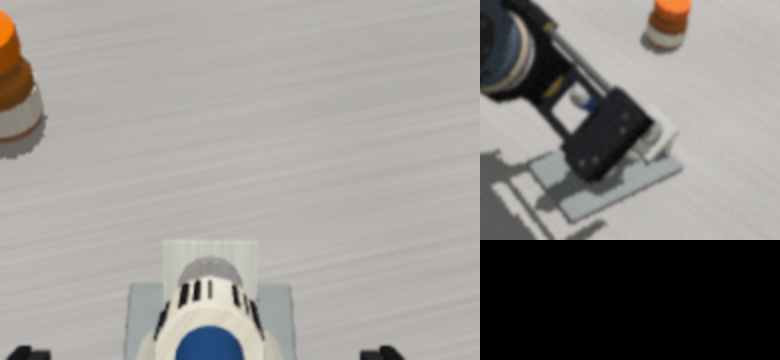

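The neck is centred between the fingers (columns 284.4 and 284.7). I'll close the gripper.

Emit:
{"name": "servo_tool", "arguments": {"targets": [{"offset":[0,0,0],"dr":[0,0,0]},{"offset":[0,0,0],"dr":[0,0,0]},{"offset":[0,0,0],"dr":[0,0,0]},{"offset":[0,0,0],"dr":[0,0,0]},{"offset":[0,0,0],"dr":[0,0,0]},{"offset":[0,0,0],"dr":[0,0,0]},{"offset":[0,0,0],"dr":[0,0,0]},{"offset":[0,0,0],"dr":[0,0,0]},{"offset":[0,0,0],"dr":[0,0,0]},{"offset":[0,0,0],"dr":[0,0,0]},{"offset":[0,0,0],"dr":[0,0,0]},{"offset":[0,0,0],"dr":[0,0,0]}], "gripper": 1}}

```text
time_s: 6.07
position: [0.4495, -0.2736, 0.1156]
tcp_rot: [[0.686, -0.247, 0.685], [-0.177, -0.969, -0.172], [0.706, -0.003, -0.708]]
force: [-1.2, -1.3, 0.4]
opening: 0.244
grasp_force: 30.0
```

Emit:
{"name": "servo_tool", "arguments": {"targets": [{"offset":[0.004,0,-0.004],"dr":[0,0,0]},{"offset":[0.01,0,-0.01],"dr":[0,0,0]},{"offset":[0.02,0,-0.02],"dr":[0,0,0]},{"offset":[0.03,0,-0.03],"dr":[0,0,0]},{"offset":[0.04,0,-0.04],"dr":[0,0,0]},{"offset":[0.05,0,-0.05],"dr":[0,0,0]},{"offset":[0.06,0,-0.06],"dr":[0,0,0]},{"offset":[0.07,0,-0.07],"dr":[0,0,0]},{"offset":[0.08,0,-0.08],"dr":[0,0,0]},{"offset":[0.09,0,-0.09],"dr":[0,0,0]},{"offset":[0.1,0,-0.095],"dr":[0,0,0]},{"offset":[0.1,0,-0.095],"dr":[0,0,0]}]}}

```text
time_s: 7.07
position: [0.4534, -0.2744, 0.2549]
tcp_rot: [[0.686, -0.244, 0.686], [-0.173, -0.97, -0.173], [0.707, -0.0, -0.707]]
force: [-0.1, 0.2, -3.0]
opening: 0.241
grasp_force: 30.0
```

```bash
python3 - <<'E'
from rig import bot
from h import *
s=bot.read_state(); print(np.round(s["joint_positions"],1),s["position"],s["grasp_force"])
goto((.52,-.12,.28),down(-104.1))
E
```

```text
[-62.   14.3 125.6  80.   32.1 -26.2] [ 0.45335413 -0.2743707   0.25490171] 29.976076760831347
offset [0.0368, -0.166, 0.0013] dr [0.01, -45.01, -0.03]
```

Emit:
{"name": "servo_tool", "arguments": {"targets": [{"offset":[0.003,-0.01,0],"dr":[0,-3,0]},{"offset":[0.006,-0.02,0],"dr":[0,-6,0]},{"offset":[0.009,-0.035,0],"dr":[0,-9,0]},{"offset":[0.012,-0.05,0],"dr":[0,-12,0]},{"offset":[0.015,-0.065,0],"dr":[0,-15.5,0]},{"offset":[0.018,-0.08,0],"dr":[0,-19,0]},{"offset":[0.021,-0.095,0],"dr":[0,-22.5,0]},{"offset":[0.024,-0.11,0],"dr":[0,-26,0]},{"offset":[0.027,-0.125,0],"dr":[0,-29.5,0]},{"offset":[0.03,-0.138,0],"dr":[0,-33,0]},{"offset":[0.033,-0.15,0],"dr":[0,-36.5,0]},{"offset":[0.035,-0.158,0],"dr":[0,-40,0]},{"offset":[0.037,-0.164,0.001],"dr":[0,-43,0]},{"offset":[0.037,-0.166,0.001],"dr":[0,-45,0]},{"offset":[0.037,-0.166,0.001],"dr":[0,-45,0]},{"offset":[0.037,-0.166,0.001],"dr":[0,-45,0]},{"offset":[0.037,-0.166,0.001],"dr":[0,-45,0]}]}}

```text
time_s: 8.48
position: [0.5186, -0.1196, 0.278]
tcp_rot: [[0.97, -0.245, -0.003], [-0.245, -0.97, 0.005], [-0.004, -0.004, -1.0]]
force: [-1.2, 0.7, -4.1]
opening: 0.245
grasp_force: 30.0
```

```bash
python3 - <<'E'
from rig import bot,viewer
from h import *
s=bot.read_state(); R=s["tcp_rot"]; print(np.round(s["joint_positions"],1),s["position"],s["grasp_force"],s["opening"])
a=viewer.capture("side"); b=viewer.capture("top")
for c in(a,b): print(proj(c,s["position"]-R[:,2]*.0187),proj(c,s["position"]+R[:,2]*.118))
u,v=proj(a,s["position"]+R[:,2]*.06).astype(int); 
k=cv2.resize(a["color"][v-60:v+60,u-60:u+60,::-1],(480,480),interpolation=cv2.INTER_CUBIC); cv2.imwrite("pics/up.png",k); print(u-60,v-60)
goto((.5762,.030,.20),down(-104.1))
E
```

```text
[-25.1  19.4  91.2   0.2  69.6  79. ] [ 0.51861359 -0.11959521  0.27801284] 29.97703960259969 0.2447817991232459
[361.96946037 172.85184087] [355.43257069 224.5419576 ]
[377.68114774 170.12073044] [363.5551217  187.94407885]
298 143
offset [0.019, -0.1591, 0.0793] dr [-0.22, 0.17, -0.12]
```

View pics/up.png

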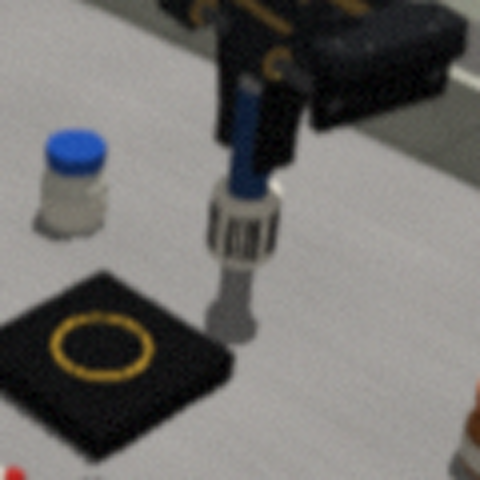

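The gauge hangs upright in the grip. Its foot is at about (355,226) in the full image against a predicted (355,224.5). I'll move it over the ring.

Emit:
{"name": "servo_tool", "arguments": {"targets": [{"offset":[0.002,-0.012,0.005],"dr":[0,0,0]},{"offset":[0.004,-0.03,0.01],"dr":[0,0,0]},{"offset":[0.007,-0.05,0.02],"dr":[0,0,0]},{"offset":[0.01,-0.07,0.03],"dr":[-0.1,0.1,0]},{"offset":[0.012,-0.09,0.04],"dr":[-0.2,0.2,0]},{"offset":[0.014,-0.11,0.05],"dr":[-0.2,0.2,0]},{"offset":[0.016,-0.13,0.06],"dr":[-0.2,0.2,0]},{"offset":[0.018,-0.146,0.07],"dr":[-0.2,0.2,0]},{"offset":[0.019,-0.155,0.077],"dr":[-0.2,0.2,0]},{"offset":[0.019,-0.159,0.079],"dr":[-0.2,0.2,0]},{"offset":[0.019,-0.159,0.079],"dr":[-0.2,0.2,0]},{"offset":[0.019,-0.159,0.079],"dr":[-0.2,0.2,0]},{"offset":[0.019,-0.159,0.079],"dr":[-0.2,0.2,0]}]}}

```text
time_s: 9.67
position: [0.5775, 0.0287, 0.2015]
tcp_rot: [[0.969, -0.246, 0.003], [-0.246, -0.969, -0.001], [0.003, 0.001, -1.0]]
force: [-0.2, -0.6, -2.8]
opening: 0.244
grasp_force: 30.0
```

```bash
python3 - <<'E'
from rig import bot,viewer
from h import *
np.set_printoptions(precision=4,suppress=True)
s=bot.read_state(); R=s["tcp_rot"]; print(np.round(s["joint_positions"],1),s["position"],R[:,2])
a=viewer.capture("side"); b=viewer.capture("top")
O=[]
for k,c in(("s",a),("t",b)):
    F=s["position"]+R[:,2]*.118; L=F-R[:,2]*.075; M=F-R[:,2]*.1
    print(k,"foot",proj(c,F),"label",proj(c,L),"neck",proj(c,M),"ring",proj(c,(.576,.03,.025)))
    u,v=proj(c,L).astype(int); I=c["color"][v-45:v+55,u-50:u+50,::-1]; O.append(cv2.resize(I,(390,390),interpolation=cv2.INTER_CUBIC)); print("crop",u-50,v-45,3.9)
    cv2.imwrite
cv2.imwrite("pics/hover.png",np.hstack(O))
E
```

```text
[-8.2 28.  90.4 -0.1 61.5 96.1] [0.5775 0.0287 0.2015] [ 0.003  -0.0015 -1.    ]
s foot [324.9357 211.8596] label [326.2167 188.4817] neck [326.6689 180.2297] ring [323.0692 228.8424]
crop 276 143 3.9
t foot [297.6532 179.4671] label [299.1424 170.7049] neck [299.6897 167.4849] ring [296.1458 186.2888]
crop 249 125 3.9
```

View pics/hover.png

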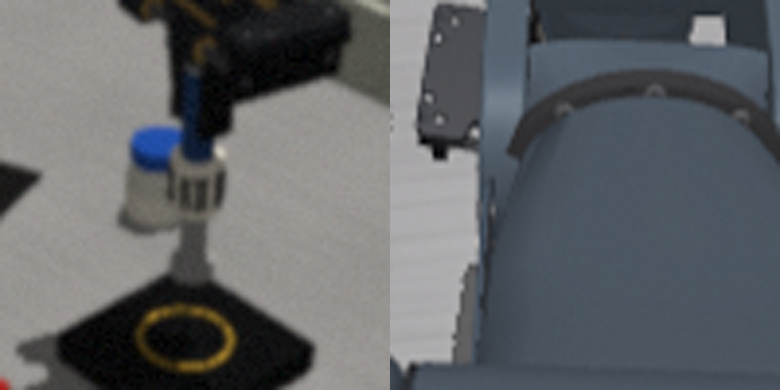

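Side crop: the foot is at about (325,215), directly above the ring's centre, and the axis is vertical. I'll lower it.

Emit:
{"name": "servo_tool", "arguments": {"targets": [{"offset":[-0.001,-0.001,0.005],"dr":[0,0,0]},{"offset":[-0.002,-0.001,0.013],"dr":[0,-0.1,0]},{"offset":[-0.002,-0.001,0.022],"dr":[0,-0.1,0]},{"offset":[-0.002,-0.001,0.031],"dr":[0,-0.1,0]},{"offset":[-0.002,-0.001,0.039],"dr":[0,-0.1,0]},{"offset":[-0.002,-0.001,0.045],"dr":[0,-0.1,0]},{"offset":[-0.002,-0.001,0.049],"dr":[0,-0.1,0]},{"offset":[-0.002,-0.001,0.052],"dr":[0,-0.1,0]},{"offset":[-0.002,-0.001,0.053],"dr":[0,-0.1,0]},{"offset":[-0.002,-0.001,0.053],"dr":[0,-0.1,0]},{"offset":[-0.002,-0.001,0.053],"dr":[0,-0.1,0]}]}}

```text
time_s: 10.68
position: [0.5761, 0.031, 0.1481]
tcp_rot: [[0.969, -0.245, 0.001], [-0.245, -0.969, -0.001], [0.001, 0.0, -1.0]]
force: [-0.9, -0.1, -3.7]
opening: 0.246
grasp_force: 30.0
```

Emit:
{"name": "servo_tool", "arguments": {"targets": [{"offset":[0,0,0.0005],"dr":[0,0,0]},{"offset":[0,0,0.001],"dr":[0,0,0]},{"offset":[0,0,0.0015],"dr":[0,0,0]},{"offset":[0,0,0.002],"dr":[0,0,0]},{"offset":[0,0,0.0025],"dr":[0,0,0]},{"offset":[0,0,0.003],"dr":[0,0,0]},{"offset":[0,0,0.003],"dr":[0,0,0]}]}}

```text
time_s: 11.27
position: [0.5757, 0.031, 0.1448]
tcp_rot: [[0.969, -0.245, 0.0], [-0.245, -0.969, -0.001], [0.0, 0.0, -1.0]]
force: [-0.7, 0.0, -2.9]
opening: 0.247
grasp_force: 30.0
```

Emit:
{"name": "servo_tool", "arguments": {"targets": [{"offset":[0,0,0.0005],"dr":[0,0,0]},{"offset":[0,0,0.001],"dr":[0,0,0]},{"offset":[0,0,0.0015],"dr":[0,0,0]},{"offset":[0,0,0.002],"dr":[0,0,0]},{"offset":[0,0,0.002],"dr":[0,0,0]},{"offset":[0,0,0.002],"dr":[0,0,0]}]}}

```text
time_s: 11.77
position: [0.5757, 0.031, 0.1428]
tcp_rot: [[0.969, -0.245, 0.0], [-0.245, -0.969, -0.0], [0.0, 0.0, -1.0]]
force: [-0.4, -0.4, -3.5]
opening: 0.245
grasp_force: 30.0
```

Emit:
{"name": "servo_tool", "arguments": {"targets": [{"offset":[0,0,0.0005],"dr":[0,0,0]},{"offset":[0,0,0.001],"dr":[0,0,0]},{"offset":[0,0,0.0015],"dr":[0,0,0]},{"offset":[0,0,0.002],"dr":[0,0,0]},{"offset":[0,0,0.002],"dr":[0,0,0]},{"offset":[0,0,0.002],"dr":[0,0,0]}]}}

```text
time_s: 12.27
position: [0.5763, 0.0309, 0.1424]
tcp_rot: [[0.969, -0.245, 0.002], [-0.245, -0.969, -0.001], [0.002, 0.0, -1.0]]
force: [-1.2, -0.0, 5.4]
opening: 0.244
grasp_force: 30.0
```

In contact. I'll take most of the push off, then open.

Emit:
{"name": "servo_tool", "arguments": {"targets": [{"offset":[0,0,-0.001],"dr":[0,0,0]},{"offset":[0,0,-0.001],"dr":[0,0,0]}]}}

```text
time_s: 12.43
position: [0.5761, 0.0309, 0.1425]
tcp_rot: [[0.969, -0.245, 0.001], [-0.245, -0.969, -0.001], [0.002, 0.0, -1.0]]
force: [-1.4, -1.1, 3.1]
opening: 0.242
grasp_force: 30.0
```

Emit:
{"name": "servo_tool", "arguments": {"targets": [{"offset":[0,0,0],"dr":[0,0,0]},{"offset":[0,0,0],"dr":[0,0,0]},{"offset":[0,0,0],"dr":[0,0,0]},{"offset":[0,0,0],"dr":[0,0,0]},{"offset":[0,0,0],"dr":[0,0,0]},{"offset":[0,0,0],"dr":[0,0,0]},{"offset":[0,0,0],"dr":[0,0,0]},{"offset":[0,0,0],"dr":[0,0,0]}], "gripper": -1}}

```text
time_s: 13.1
position: [0.5758, 0.031, 0.1418]
tcp_rot: [[0.969, -0.245, 0.0], [-0.245, -0.969, -0.001], [0.0, 0.0, -1.0]]
force: [0.2, -0.4, 0.1]
opening: 0.771
grasp_force: 0.0
```

Emit:
{"name": "servo_tool", "arguments": {"targets": [{"offset":[0,0,-0.01],"dr":[0,0,0]},{"offset":[0,0,-0.025],"dr":[0,0,0]},{"offset":[0,0,-0.05],"dr":[0,0,0]},{"offset":[0,0,-0.08],"dr":[0,0,0]},{"offset":[0,0,-0.11],"dr":[0,0,0]},{"offset":[0,0,-0.14],"dr":[0,0,0]},{"offset":[0,0,-0.17],"dr":[0,0,0]},{"offset":[0,0,-0.19],"dr":[0,0,0]},{"offset":[0,0,-0.2],"dr":[0,0,0]},{"offset":[0,0,-0.2],"dr":[0,0,0]}]}}

```text
time_s: 13.93
position: [0.577, 0.031, 0.3452]
tcp_rot: [[0.969, -0.245, 0.007], [-0.245, -0.969, -0.001], [0.007, -0.0, -1.0]]
force: [0.5, -0.4, 0.1]
opening: 0.999
grasp_force: 0.0
```

```bash
python3 - <<'E'
from rig import bot,viewer
from h import *
import pickle
np.set_printoptions(precision=4,suppress=True)
s=bot.read_state(); print(np.round(s["joint_positions"],1),s["position"])
a=viewer.capture("side"); w=viewer.capture("wrist"); pickle.dump((a,w,s),open("E.pkl","wb"))
# gauge in side: blue neck
u,v=proj(a,(.576,.031,.15)).astype(int); m=blob(a,(u-20,v-30,u+20,v+25),100,130); r=cv2.minAreaRect(biggest(m)); print("neck",r,"exp",proj(a,(.576,.031,.12)),proj(a,(.576,.031,.185)))
c,_=pickle.load(open("wA.pkl","rb")); d=pickle.load(open("d0.pkl","rb")); T=d["top"];S=d["side"]
def btn(c,box):
    m=cv2.moments(blob(c,box,18,35),True); return np.array([m["m10"],m["m01"]])/m["m00"]
bw=btn(c,(285,115,320,150)); bt=(198.37,207.63); bs=(252.72,189.6)
B,e=tri((c,bw),(T,bt),(S,bs)); print("btn",bw,B,e)
# head/grip contours in wA
h=cv2.cvtColor(c["color"],cv2.COLOR_RGB2HSV); V=h[:,:,2]
print("V head",V[117,322],"grip",V[150,280],"mat",V[90,340],V[170,240])
m=np.zeros_like(V); m[85:190,230:350]=((V[85:190,230:350]>95)*255); 
q=biggest(m); r=cv2.minAreaRect(q); print("grip",r); 
P=np.array([plane(c,p,.037) for p in cv2.boxPoints(r)]); print(P,[np.linalg.norm(P[i]-P[i-1]) for i in range(4)])
m=np.zeros_like(V); x=V[160:275,0:0]
# mat in wA
k=np.array([plane(c,p,.004) for p in((335,53),(377,122),(250,207),(208,148))]); print("mat",k,k.mean(0))
o=[cv2.resize(c["color"][80:195,225:355,::-1],(520,460),interpolation=cv2.INTER_CUBIC),cv2.resize(a["color"][v-45:v+45,u-30:u+30,::-1],(280,460))]
cv2.imwrite("pics/E.png",np.hstack(o))
E
```

```text
[-8.  19.6 79.9 -0.  80.1 96.2] [0.577  0.031  0.3452]
neck ((321.3377990722656, 186.84022521972656), (29.434343338012695, 15.359195709228516), 57.094757080078125) exp [324.3951 200.6084] [325.5839 179.5972]
btn [302.4118 132.4216] [0.5428 0.2995 0.0369] 0.0017802456084694144
V head 99 grip 185 mat 78 50
grip ((315.9999694824219, 165.49998474121094), (46.99999237060547, 65.99998474121094), 90.0)
[[0.5118 0.295  0.037 ]
 [0.6085 0.2665 0.037 ]
 [0.5916 0.1954 0.037 ]
 [0.4912 0.2249 0.037 ]] [np.float64(0.07304780594725414), np.float64(0.10075246960972215), np.float64(0.0731394258971248), np.float64(0.10467655632561251)]
mat [[0.6249 0.3987 0.004 ]
 [0.6652 0.2811 0.004 ]
 [0.426  0.2044 0.004 ]
 [0.3907 0.319  0.004 ]] [0.5267 0.3008 0.004 ]
```

View pics/E.png

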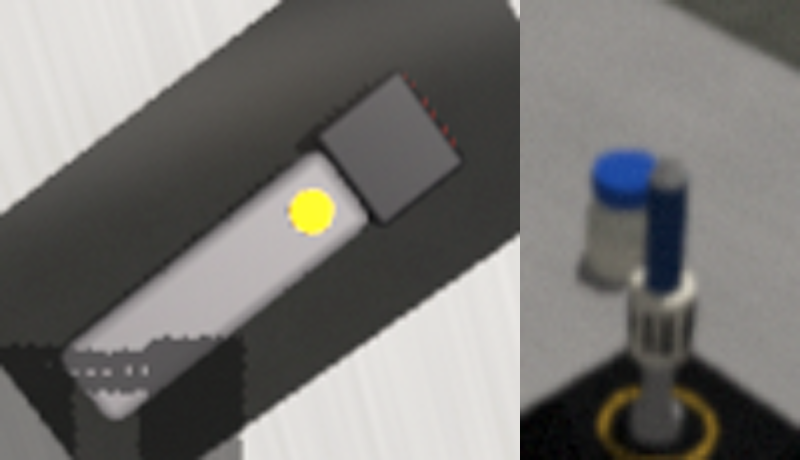

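The gauge stands inside the ring (right crop). In the left crop the scanner's head corners are at (402,73), (462,158), (318,137) and (385,223), and its tail corners at (62,352) and (112,418).

```bash
python3 - <<'E'
from rig import bot
from h import *
import pickle
np.set_printoptions(precision=4,suppress=True)
c,_=pickle.load(open("wA.pkl","rb"))
g=lambda x,y,z: plane(c,(225+x/4,80+y/4),z)
f1,f2,r1,r2=g(402,73,.038),g(462,158,.038),g(318,137,.038),g(385,223,.038); t1,t2=g(62,352,.035),g(112,418,.035)
print(f1,f2,r1,r2,t1,t2,"w",np.linalg.norm(f1-f2),"L",np.linalg.norm((f1+f2-t1-t2)/2),"head",np.linalg.norm((f1+f2-r1-r2)/2))
ax=(f1+f2-t1-t2)[:2]; yaw=np.arctan2(ax[1],ax[0]); print("yaw",np.degrees(yaw)); x=np.r_[np.cos(yaw),np.sin(yaw)]
F=((f1+f2)/2)[:2]; print("origin from front",F-.085*x,"from tail",((t1+t2)/2)[:2]+.085*x,"from button",np.array([.5428,.2995])-.028*x,np.array([.541,.2977])-.028*x)
goto((.517,.29,.2),down(np.degrees(yaw)+90))
s=bot.read_state(); print(s["tcp_rot"])
E
```

```text
[0.5896 0.3379 0.038 ] [0.6037 0.3024 0.038 ] [0.554  0.3249 0.038 ] [0.5701 0.2876 0.038 ] [0.4367 0.2754 0.035 ] [0.4475 0.2449 0.035 ] w 0.03819742513616671 L 0.16580534495766344 head 0.03731831150887741
yaw 21.207134121468858
origin from front [0.5174 0.2894] from tail [0.5213 0.2909] from button [0.5167 0.2894] [0.5149 0.2876]
offset [-0.1197, -0.2367, 0.1412] dr [0.07, -0.02, 144.58]
[[ 0.9694 -0.2455 -0.0009]
 [-0.2455 -0.9694 -0.0004]
 [-0.0008  0.0006 -1.    ]]
```

Emit:
{"name": "servo_tool", "arguments": {"targets": [{"offset":[-0.02,-0.04,0.01],"dr":[0,0,-7]},{"offset":[-0.035,-0.07,0.02],"dr":[0,0,-14]},{"offset":[-0.05,-0.1,0.03],"dr":[0,0,-21]},{"offset":[-0.065,-0.13,0.04],"dr":[0,0,-28]},{"offset":[-0.08,-0.16,0.05],"dr":[0,0,-35]},{"offset":[-0.095,-0.19,0.06],"dr":[0,0,-42]},{"offset":[-0.11,-0.22,0.06],"dr":[0,0,-49]},{"offset":[-0.12,-0.237,0.06],"dr":[0,0,-56]},{"offset":[-0.12,-0.237,0.06],"dr":[0,0,-63]},{"offset":[-0.12,-0.237,0.06],"dr":[0,0,-70]},{"offset":[-0.12,-0.237,0.06],"dr":[0,0,-77]},{"offset":[-0.12,-0.237,0.06],"dr":[0,0,-84]},{"offset":[-0.12,-0.237,0.06],"dr":[0,0,-91]},{"offset":[-0.12,-0.237,0.06],"dr":[0,0,-98]},{"offset":[-0.12,-0.237,0.06],"dr":[0,0,-105]},{"offset":[-0.12,-0.237,0.06],"dr":[0,0,-108]},{"offset":[-0.12,-0.237,0.06],"dr":[0,0,-108]}]}}

```text
time_s: 15.45
position: [0.5162, 0.2897, 0.2791]
tcp_rot: [[-0.067, 0.998, -0.005], [0.998, 0.067, -0.002], [-0.002, -0.005, -1.0]]
force: [-0.8, -0.4, -0.1]
opening: 1.002
grasp_force: 0.0
```

Emit:
{"name": "servo_tool", "arguments": {"targets": [{"offset":[0,0,0.01],"dr":[0,0,-7]},{"offset":[0,0,0.02],"dr":[0,0,-14]},{"offset":[0,0,0.03],"dr":[0,0,-21]},{"offset":[0,0,0.04],"dr":[0,0,-28]},{"offset":[0,0,0.05],"dr":[0,0,-35]},{"offset":[0,0,0.06],"dr":[0,0,-42]},{"offset":[0,0,0.07],"dr":[0,0,-49]},{"offset":[0,0,0.08],"dr":[0,0,-56]},{"offset":[0,0,0.09],"dr":[0,0,-63]},{"offset":[0,0,0.1],"dr":[0,0,-70]},{"offset":[0,0,0.11],"dr":[0,0,-77]},{"offset":[0,0,0.12],"dr":[0,0,-84]},{"offset":[0,0,0.13],"dr":[0,0,-91]},{"offset":[0,0,0.14],"dr":[0,0,-98]},{"offset":[0,0,0.145],"dr":[0,0,-105]},{"offset":[0,0,0.145],"dr":[0,0,-107.4]},{"offset":[0,0,0.145],"dr":[0,0,-107.4]},{"offset":[0,0,0.145],"dr":[0,0,-107.4]}]}}

```text
time_s: 16.95
position: [0.5168, 0.2898, 0.1355]
tcp_rot: [[-0.933, -0.359, -0.002], [-0.359, 0.933, -0.001], [0.002, -0.0, -1.0]]
force: [0.4, 0.1, -0.1]
opening: 1.001
grasp_force: 0.0
```

```bash
python3 - <<'E'
from rig import bot,viewer
from h import *
import pickle
np.set_printoptions(precision=4,suppress=True)
s=bot.read_state(); print(np.round(s["joint_positions"],1),s["position"])
w=viewer.capture("wrist"); pickle.dump((w,s),open("F.pkl","wb"))
m=blob(w,(0,0,560,420),18,35,120,150); 
for q in sorted(cv2.findContours(m,cv2.RETR_EXTERNAL,cv2.CHAIN_APPROX_NONE)[0],key=cv2.contourArea)[-4:]:
    e=cv2.minAreaRect(q); print(e,plane(w,e[0],.038))
print("exp btn",proj(w,(.5428,.2995,.038)))
np.save("x.npy",w["color"]); cv2.imwrite("pics/F.png",w["color"][:,:,::-1])
goto((.517,.2895,.01),down(111.2))
E
```

```text
[ 18.5  34.1  91.3  -0.   54.7 -92.5] [0.5168 0.2898 0.1355]
((97.0, 276.0), (40.0, 6.0), 90.0) [0.6416 0.1535 0.038 ]
((466.5, 274.5), (43.0, 7.0), 90.0) [0.5169 0.474  0.038 ]
((281.5, 236.0), (16.0, 17.0), 90.0) [0.5432 0.2996 0.038 ]
((11.5, 165.0), (23.0, 68.0), 0.0) [0.5657 0.0635 0.038 ]
exp btn [281.5328 235.572 ]
offset [0.0001, -0.0004, 0.126] dr [-0.03, -0.08, -0.13]
```

The button sits exactly where predicted, on the centre line. I'll descend and grip.

Emit:
{"name": "servo_tool", "arguments": {"targets": [{"offset":[0,0,0.015],"dr":[0,0,0]},{"offset":[0,0,0.035],"dr":[0,0,0]},{"offset":[0,0,0.055],"dr":[0,0,0]},{"offset":[0,0,0.075],"dr":[0,0,0]},{"offset":[0,0,0.095],"dr":[0,0,0]},{"offset":[0,0,0.11],"dr":[0,0,0]},{"offset":[0,0,0.12],"dr":[0,0,0]},{"offset":[0,0,0.125],"dr":[0,0,0]},{"offset":[0,0,0.126],"dr":[0,0,0]},{"offset":[0,0,0.126],"dr":[0,0,0]},{"offset":[0,0,0.126],"dr":[0,0,0]}]}}

```text
time_s: 17.92
position: [0.5183, 0.2904, 0.0116]
tcp_rot: [[-0.932, -0.361, 0.002], [-0.361, 0.932, 0.0], [-0.002, -0.001, -1.0]]
force: [-0.0, 0.3, 1.1]
opening: 1.0
grasp_force: 0.0
```

Emit:
{"name": "servo_tool", "arguments": {"targets": [{"offset":[0,0,0],"dr":[0,0,0]},{"offset":[0,0,0],"dr":[0,0,0]},{"offset":[0,0,0],"dr":[0,0,0]},{"offset":[0,0,0],"dr":[0,0,0]},{"offset":[0,0,0],"dr":[0,0,0]},{"offset":[0,0,0],"dr":[0,0,0]},{"offset":[0,0,0],"dr":[0,0,0]},{"offset":[0,0,0],"dr":[0,0,0]},{"offset":[0,0,0],"dr":[0,0,0]},{"offset":[0,0,0],"dr":[0,0,0]}], "gripper": 1}}

```text
time_s: 18.75
position: [0.5176, 0.2901, 0.0107]
tcp_rot: [[-0.932, -0.361, 0.0], [-0.361, 0.932, -0.001], [0.0, -0.001, -1.0]]
force: [-0.4, -0.1, -0.4]
opening: 0.41
grasp_force: 30.0
```

Emit:
{"name": "servo_tool", "arguments": {"targets": [{"offset":[0,0,-0.005],"dr":[0,0,0]},{"offset":[0,0,-0.015],"dr":[0,0,0]},{"offset":[0,0,-0.03],"dr":[0,0,0]},{"offset":[0,0,-0.05],"dr":[0,0,0]},{"offset":[0,0,-0.07],"dr":[0,0,0]},{"offset":[0,0,-0.09],"dr":[0,0,0]},{"offset":[0,0,-0.11],"dr":[0,0,0]},{"offset":[0,0,-0.12],"dr":[0,0,0]},{"offset":[0,0,-0.12],"dr":[0,0,0]},{"offset":[0,0,-0.12],"dr":[0,0,0]}]}}

```text
time_s: 19.58
position: [0.5177, 0.2902, 0.1313]
tcp_rot: [[-0.932, -0.362, 0.001], [-0.362, 0.932, -0.0], [-0.001, -0.001, -1.0]]
force: [-1.0, -0.2, -2.3]
opening: 0.411
grasp_force: 30.0
```

```bash
python3 - <<'E'
from rig import bot,viewer
from h import *
np.set_printoptions(precision=4,suppress=True)
s=bot.read_state(); R=s["tcp_rot"]; p=s["position"]; print(np.round(s["joint_positions"],1),p)
w=viewer.capture("wrist"); a=viewer.capture("side")
for n,c,box in(("w",w,(255,180,310,270)),):
    e=cv2.minAreaRect(biggest(blob(c,box,18,35,120,150))); print(n,e[0],"exp",proj(c,p-R[:,0]*.028-R[:,2]*.027), plane(c,e[0],p[2]+.027))
X=p-R[:,0]*.028-R[:,2]*.027; u,v=proj(a,X).astype(int); e=cv2.minAreaRect(biggest(blob(a,(u-15,v-15,u+15,v+15),18,35))); print("side btn",e[0],"exp",proj(a,X)); print("tri",tri((a,e[0]),(w,cv2.minAreaRect(biggest(blob(w,(255,180,310,270),18,35,120,150)))[0])),X)
# red window in side
h=cv2.cvtColor(a["color"],cv2.COLOR_RGB2HSV)
# gauge check again
G=np.array([.576,.031]); phi=np.radians(-70)
o=G-.183*np.array([np.cos(phi),np.sin(phi)]); print("scan TCP",o); goto((o[0],o[1],.13),down(-70+90)); goto((o[0],o[1],.0895),down(20))
E
```

```text
[ 18.5  34.4  91.5  -0.   54.  -92.7] [0.5177 0.2902 0.1313]Traceback (most recent call last):
  File "<stdin>", line 7, in <module>
  File "h.py", line 18, in biggest
    cs,_=cv2.findContours(m,cv2.RETR_EXTERNAL,cv2.CHAIN_APPROX_NONE); return max(cs,key=cv2.contourArea)
                                                                             ~~~^^^^^^^^^^^^^^^^^^^^^^^^
ValueError: max() iterable argument is empty
```

```bash
python3 - <<'E'
from rig import bot,viewer
from h import *
np.set_printoptions(precision=4,suppress=True)
s=bot.read_state(); R=s["tcp_rot"]; p=s["position"]
G=np.array([.576,.031]); phi=np.radians(-70)
o=G-.183*np.array([np.cos(phi),np.sin(phi)]); print("scan TCP",o); goto((o[0],o[1],.13),down(20)); goto((o[0],o[1],.0895),down(20))
E
```

```text
scan TCP [0.5134 0.203 ]
offset [0.0344, -0.0798, -0.0002] dr [-0.13, -0.08, 91.19]
offset [0.0343, -0.0798, 0.0403] dr [-0.13, -0.08, 91.19]
```

Emit:
{"name": "servo_tool", "arguments": {"targets": [{"offset":[0,0,0],"dr":[0,0,3]},{"offset":[0,0,0],"dr":[0,0,8]},{"offset":[0,0,0],"dr":[0,0,14]},{"offset":[0,0,0],"dr":[0,0,20]},{"offset":[0.002,-0.005,0],"dr":[0,0,26]},{"offset":[0.004,-0.01,0],"dr":[0,0,32]},{"offset":[0.006,-0.015,0],"dr":[0,0,38]},{"offset":[0.008,-0.02,0],"dr":[0,0,44]},{"offset":[0.01,-0.025,0],"dr":[0,0,50]},{"offset":[0.013,-0.03,0],"dr":[0,0,56]},{"offset":[0.016,-0.037,0],"dr":[0,0,62]},{"offset":[0.019,-0.044,0],"dr":[0,0,68]},{"offset":[0.022,-0.051,0.005],"dr":[0,0,74]},{"offset":[0.025,-0.058,0.01],"dr":[0,0,80]},{"offset":[0.028,-0.065,0.015],"dr":[0,0,85]},{"offset":[0.031,-0.072,0.02],"dr":[0,0,89]},{"offset":[0.034,-0.078,0.028],"dr":[-0.1,-0.1,91.2]},{"offset":[0.034,-0.08,0.036],"dr":[-0.1,-0.1,91.2]},{"offset":[0.034,-0.08,0.041],"dr":[-0.1,-0.1,91.2]},{"offset":[0.034,-0.08,0.041],"dr":[-0.1,-0.1,91.2]}]}}

```text
time_s: 21.35
position: [0.5137, 0.2031, 0.0878]
tcp_rot: [[-0.342, 0.94, -0.002], [0.94, 0.342, -0.0], [0.0, -0.002, -1.0]]
force: [0.1, 0.2, -0.5]
opening: 0.413
grasp_force: 30.0
```

```bash
python3 - <<'E'
from rig import bot,viewer
from h import *
np.set_printoptions(precision=4,suppress=True)
s=bot.read_state(); R=s["tcp_rot"]; p=s["position"]; print(np.round(s["joint_positions"],1),p,R[:,0])
a=viewer.capture("side"); w=viewer.capture("wrist")
cv2.imwrite("pics/scanS.png",a["color"][:,:,::-1]); cv2.imwrite("pics/scanW.png",w["color"][:,:,::-1])
f=-R[:,0]; W=p+f*.085-R[:,2]*.0103; L=np.array([.576,.031,.1]); d=L-W; print("window",W,"x",d@f,"y",d@np.cross([0,0,1],f),"z",d[2])
print("label px",proj(a,L),"win px",proj(a,W),"front-top corners",proj(a,W+[0,0,.017]+.022*R[:,1]),proj(a,W+[0,0,.017]-.022*R[:,1]))
h=cv2.cvtColor(a["color"],cv2.COLOR_RGB2HSV)
u,v=proj(a,W).astype(int); V=h[v-25:v+25,u-25:u+25]
m=blob(a,(u-25,v-25,u+25,v+25),165,180,100,30)|blob(a,(u-25,v-25,u+25,v+25),0,8,100,30)
M=cv2.moments(m,True); print("red",M["m00"], (M["m10"]/max(M["m00"],1),M["m01"]/max(M["m00"],1)))
# drum: white blob near label
u,v=proj(a,L).astype(int); m=blob(a,(u-14,v-14,u+14,v+14),0,180,0,130,60); M=cv2.moments(m,True); print("drum",M["m00"],M["m10"]/M["m00"],M["m01"]/M["m00"])
g=a["color"][v-14:v+20,u-14:u+15].max(2); print(g[::3,::2])
m=blob(a,(u-12,v-34,u+14,v),100,130); r=cv2.minAreaRect(biggest(m)); print("neck",r,"exp",proj(a,(.576,.031,.152)))
E
```

```text
[ 10.   35.9  99.   -0.   45.2 -10. ] [0.5137 0.2031 0.0878] [-0.3423  0.9396  0.0002]
window [0.5428 0.1232 0.0981] x 0.0980315983812007 y -0.0003591227671740972 z 0.001907260109102235
label px [324.0468 206.7651] win px [291.2593 197.5586] front-top corners [294.9347 188.4391] [287.4431 196.5503]
red 42.0 (290.4761904761905, 197.5)
drum 278.0 327.16906474820144 204.5359712230216
[[103  99 104 105 103  82  47  50  50  68 138 153 151 149 148]
 [105 113 112 112 113  83  51  52  50  70 138 152 151 154 153]
 [100 109 112 112 128 110  46  53  51  85 155 148 149 150 149]
 [ 72  74  82  97 162 106  49  50  53 124 211 154 146 142 148]
 [143 141 137 132  97 110  94 108 173 196 150 136 144 147 146]
 [151 150 147 131  73  86  91  91  90 101  59 135 145 145 144]
 [148 146 149 133  73  66  64  60  53  87  54 144 148 146 146]
 [153 152 150 114  94  61  61  51  58  81  88 144 152 149 149]
 [137  98  39  24  51  91  99  94  90  72  32  65 119 146 149]
 [ 22   8  24  18  12  47  71  67  60  18  18  16  12  41  97]
 [ 22  20  46  83 109  70  69  64  82  83  57  21  18  19  19]
 [ 21  94 106  50  57  63  71  64  90  81  64  98  54  19  18]]
neck ((321.5809631347656, 187.1876678466797), (29.001550674438477, 14.297967910766602), 59.534454345703125) exp [324.9692 190.4616]
```

The red window is seen at (290.5,197.5) against a predicted (291.3,197.6), so it is aimed at the drum from 98 mm. I'll hold it there.

Emit:
{"name": "servo_tool", "arguments": {"targets": [{"offset":[0,0,-0.001],"dr":[0,0,0]},{"offset":[0,0,-0.001],"dr":[0,0,0]},{"offset":[0,0,-0.001],"dr":[0,0,0]},{"offset":[0,0,-0.001],"dr":[0,0,0]},{"offset":[0,0,-0.001],"dr":[0,0,0]},{"offset":[0,0,-0.001],"dr":[0,0,0]},{"offset":[0,0,-0.001],"dr":[0,0,0]},{"offset":[0,0,-0.001],"dr":[0,0,0]},{"offset":[0,0,-0.001],"dr":[0,0,0]},{"offset":[0,0,-0.001],"dr":[0,0,0]},{"offset":[0,0,-0.001],"dr":[0,0,0]},{"offset":[0,0,-0.001],"dr":[0,0,0]},{"offset":[0,0,-0.001],"dr":[0,0,0]},{"offset":[0,0,-0.001],"dr":[0,0,0]},{"offset":[0,0,-0.001],"dr":[0,0,0]},{"offset":[0,0,-0.001],"dr":[0,0,0]},{"offset":[0,0,-0.001],"dr":[0,0,0]},{"offset":[0,0,-0.001],"dr":[0,0,0]},{"offset":[0,0,-0.001],"dr":[0,0,0]},{"offset":[0,0,-0.001],"dr":[0,0,0]}]}}

```text
time_s: 23.12
position: [0.5148, 0.2033, 0.0908]
tcp_rot: [[-0.342, 0.94, 0.002], [0.94, 0.342, 0.0], [-0.001, 0.002, -1.0]]
force: [1.7, 0.2, -0.2]
opening: 0.409
grasp_force: 30.0
```

Emit:
{"name": "servo_tool", "arguments": {"targets": [{"offset":[0,0,0],"dr":[0,0,0]},{"offset":[0,0,0],"dr":[0,0,0]},{"offset":[0,0,0],"dr":[0,0,0]},{"offset":[0,0,0],"dr":[0,0,0]},{"offset":[0,0,0],"dr":[0,0,0]},{"offset":[0,0,0],"dr":[0,0,0]},{"offset":[0,0,0],"dr":[0,0,0]},{"offset":[0,0,0],"dr":[0,0,0]}]}}

```text
time_s: 23.78
position: [0.5148, 0.2033, 0.0907]
tcp_rot: [[-0.342, 0.94, 0.002], [0.94, 0.342, 0.0], [-0.001, 0.002, -1.0]]
force: [0.2, -1.0, -1.0]
opening: 0.409
grasp_force: 30.0
```

```bash
python3 - <<'E'
from h import *
goto((.525,.299,.131),down(18.8+90)); goto((.525,.299,.0125),down(18.8+90))
E
```

```text
offset [0.0865, 0.0424, -0.0402] dr [0.08, 0.12, -88.81]
offset [0.0865, 0.0421, 0.0783] dr [0.08, 0.12, -88.81]
```

Emit:
{"name": "servo_tool", "arguments": {"targets": [{"offset":[0.005,0,-0.005],"dr":[0,0,0]},{"offset":[0.014,0.004,-0.012],"dr":[0,0,-3]},{"offset":[0.023,0.008,-0.02],"dr":[0,0,-8]},{"offset":[0.032,0.013,-0.028],"dr":[0,0,-14]},{"offset":[0.041,0.018,-0.035],"dr":[0,0,-20]},{"offset":[0.05,0.023,-0.04],"dr":[0,0,-26]},{"offset":[0.059,0.028,-0.04],"dr":[0,0,-32]},{"offset":[0.068,0.033,-0.04],"dr":[0,0,-38]},{"offset":[0.076,0.037,-0.04],"dr":[0,0,-44]},{"offset":[0.082,0.04,-0.04],"dr":[0,0,-50]},{"offset":[0.086,0.042,-0.04],"dr":[0,0,-56]},{"offset":[0.0865,0.042,-0.04],"dr":[0,0,-62]},{"offset":[0.0865,0.042,-0.04],"dr":[0,0,-68]},{"offset":[0.0865,0.042,-0.04],"dr":[0,0,-74]},{"offset":[0.0865,0.042,-0.04],"dr":[0,0,-80]},{"offset":[0.0865,0.042,-0.04],"dr":[0,0,-85]},{"offset":[0.0865,0.042,-0.04],"dr":[0.1,0.1,-88.8]},{"offset":[0.0865,0.042,-0.04],"dr":[0.1,0.1,-88.8]},{"offset":[0.0865,0.042,-0.04],"dr":[0.1,0.1,-88.8]}]}}

```text
time_s: 25.37
position: [0.5245, 0.2992, 0.131]
tcp_rot: [[-0.947, -0.321, 0.0], [-0.321, 0.947, -0.0], [-0.0, -0.0, -1.0]]
force: [-0.2, -0.2, -1.3]
opening: 0.408
grasp_force: 30.0
```

Emit:
{"name": "servo_tool", "arguments": {"targets": [{"offset":[0,0,0.01],"dr":[0,0,0]},{"offset":[0,0,0.025],"dr":[0,0,0]},{"offset":[0,0,0.04],"dr":[0,0,0]},{"offset":[0,0,0.055],"dr":[0,0,0]},{"offset":[0,0,0.07],"dr":[0,0,0]},{"offset":[0,0,0.085],"dr":[0,0,0]},{"offset":[0,0,0.097],"dr":[0,0,0]},{"offset":[0,0,0.106],"dr":[0,0,0]},{"offset":[0,0,0.112],"dr":[0,0,0]},{"offset":[0,0,0.115],"dr":[0,0,0]},{"offset":[0,0,0.115],"dr":[0,0,0]},{"offset":[0,0,0.115],"dr":[0,0,0]}]}}

```text
time_s: 26.37
position: [0.525, 0.299, 0.0161]
tcp_rot: [[-0.947, -0.322, 0.001], [-0.322, 0.947, -0.0], [-0.001, -0.001, -1.0]]
force: [0.4, 0.4, -0.4]
opening: 0.41
grasp_force: 30.0
```

Emit:
{"name": "servo_tool", "arguments": {"targets": [{"offset":[0,0,0.001],"dr":[0,0,0]},{"offset":[0,0,0.002],"dr":[0,0,0]},{"offset":[0,0,0.003],"dr":[0,0,0]},{"offset":[0,0,0.004],"dr":[0,0,0]},{"offset":[0,0,0.005],"dr":[0,0,0]},{"offset":[0,0,0.0055],"dr":[0,0,0]},{"offset":[0,0,0.0055],"dr":[0,0,0]},{"offset":[0,0,0.0055],"dr":[0,0,0]}]}}

```text
time_s: 27.03
position: [0.5247, 0.2988, 0.0107]
tcp_rot: [[-0.947, -0.322, 0.0], [-0.322, 0.947, -0.0], [-0.0, -0.001, -1.0]]
force: [-0.9, -0.3, 2.6]
opening: 0.41
grasp_force: 30.0
```

Contact at the same height as the pick (10.7 mm). I'll release and retract.

Emit:
{"name": "servo_tool", "arguments": {"targets": [{"offset":[0,0,0],"dr":[0,0,0]},{"offset":[0,0,0],"dr":[0,0,0]},{"offset":[0,0,0],"dr":[0,0,0]},{"offset":[0,0,0],"dr":[0,0,0]},{"offset":[0,0,0],"dr":[0,0,0]},{"offset":[0,0,0],"dr":[0,0,0]},{"offset":[0,0,0],"dr":[0,0,0]},{"offset":[0,0,0],"dr":[0,0,0]}], "gripper": -1}}

```text
time_s: 27.7
position: [0.5247, 0.2989, 0.0103]
tcp_rot: [[-0.947, -0.322, 0.0], [-0.322, 0.947, -0.0], [-0.0, -0.001, -1.0]]
force: [0.1, 0.4, 0.5]
opening: 0.932
grasp_force: 0.0
```

Emit:
{"name": "servo_tool", "arguments": {"targets": [{"offset":[0,0,-0.01],"dr":[0,0,0]},{"offset":[0,0,-0.025],"dr":[0,0,0]},{"offset":[0,0,-0.05],"dr":[0,0,0]},{"offset":[0,0,-0.075],"dr":[0,0,0]},{"offset":[0,0,-0.1],"dr":[0,0,0]},{"offset":[0,0,-0.13],"dr":[0,0,0]},{"offset":[0,0,-0.16],"dr":[0,0,0]},{"offset":[0,0,-0.19],"dr":[0,0,0]},{"offset":[0,0,-0.2],"dr":[0,0,0]},{"offset":[0,0,-0.2],"dr":[0,0,0]},{"offset":[0,0,-0.2],"dr":[0,0,0]}]}}

```text
time_s: 28.62
position: [0.5243, 0.2988, 0.2105]
tcp_rot: [[-0.947, -0.322, 0.001], [-0.322, 0.947, -0.0], [-0.001, -0.001, -1.0]]
force: [-0.3, 0.1, -1.1]
opening: 1.006
grasp_force: 0.0
```

```bash
python3 - <<'E'
from rig import bot,viewer
from h import *
np.set_printoptions(precision=4,suppress=True)
w=viewer.capture("wrist"); a=viewer.capture("side"); s=bot.read_state(); print(s["position"],s["force"])
X=np.array([.525,.299,.038])+.028*np.array([.9466,.3223,0])
for c in (w,a):
    u,v=proj(c,X).astype(int); k=biggest(blob(c,(u-25,v-25,u+25,v+25),18,35,100,100)); e=cv2.minAreaRect(k); print(e[0],"exp",proj(c,X),plane(c,e[0],.038))
h=a; u,v=proj(a,(.576,.031,.1)).astype(int)
g=a["color"][v-32:v+20,u-14:u+15].max(2); print(g[::4,::2])
E
```

```text
[0.5232 0.2984 0.2084] [ 1.2173  0.5755 -0.4356]
(282.5, 213.0) exp [281.8084 213.3341] [0.5509 0.3086 0.038 ]
(253.0, 187.5) exp [253.4448 187.2697] [0.5497 0.308  0.038 ]
[[143 138 138 137 140 136 143 139 145 143 144 145 144 144 141]
 [150 161 160 158 159 157 137 100 109 121 143 145 143 144 139]
 [ 82 114 136 140 143 128  67  80  87  79 124 141 140 138 143]
 [ 87  78  74  75  76  72  49  45  46  53 125 143 144 142 142]
 [ 95  95  99  99 101  89  45  47  45  54 128 143 142 144 143]
 [104 102 104 105 103  77  48  49  48  73 136 143 141 144 141]
 [ 93 106 109 107 125 105  52  45  46  74 144 141 139 138 143]
 [ 87  77  84 106 115  86  51  49  61 148 203 143 143 138 139]
 [141 138 140 122  81  95  99 111 126 113  68 123 138 142 142]
 [146 146 139 127  68  62  60  55  52  77  51 133 141 139 139]
 [144 143 118  75  84  69  65  48  59  80  77 131 142 138 141]
 [ 42  20  17  18  17  54  65  72  62  26  16  17  34  74 129]
 [ 18  18  41  75 100  67  62  66  81  80  53  19  17  15  10]]
```

The scanner is within 2 mm of its planned place, and the gauge still stands. I'll hand in.

```bash
python3 -c "
from rig import ticket
print(ticket.hand_in())"
```

```text
the job is handed in; nothing more can be done
None
```

I handed the job in at about 29 s of the 67 s allowed; the hand-in returned no verdict. By my last camera check the gauge stands in the yellow ring, after a steady scan of over two seconds aimed from about 80 mm off the drum, and the scanner is back within 2 mm of its planned place on the mat.

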